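Slide a spacer along the rail into the corner pocket of an inspection jig

ROBOT

A 7-joint arm with a two-finger parallel gripper is mounted at the origin on the work surface. World frame = base frame: x ahead of the robot, y to its left, z up, the work surface at z = 0. Lengths are in m, angles in rad, forces in N, time in s.
With the tool pointing down it reaches from about 0.425 to 0.875 m from the base axis. Payload 4.7 kg.
Tool frame: the origin (TCP) lies midway between the tips of the shut fingers; the grasp point (between the pads) lies 19 mm behind it; z points along the fingers, y is the direction in which the jaws open and shut (so a half turn about z gives the same grasp; the last joint's range is limited). The gripper opens to 87 mm and grips with 3 to 60 N. Pads are 19 mm wide; open, the fingers measure 117 mm over their backs; the gripper's body (75 mm by 190 mm) begins 51 mm behind the grasp point.
Start: joints at [1.223, 0.321, -0.07, 1.45, 0.023, 1.371, -0.057], TCP at [0.23, -0.608, 0.223] pointing down, gripper open.
Joint ranges: [-2.86, 2.86], [-0.3, 2.09], [-1.38, 1.24], [0.06, 2.45], [-1.56, 4.7], [0.09, 2.05], [-2.69, 2.69]. Speed limits (rad/s): [2.57, 2.57, 3.14, 3.14, 3.14, 3.14, 3.14].

INTERFACE

Orientations are given as a rotation vector (axis times angle).
In Python, from bench import get_state, eyes, job gives the robot as it stands. The module is installed in compiled form; this text tells all that it offers.
- The arm moves only by the shell command python3 -m jog 'ROWS' [FORCE]. ROWS is JSON, a list that holds one entry, the list of rows, each a list of 5 numbers: the opening, from 0 (shut) to 1 (fully open), then the shift along the tool's x, y, z in units of 40 mm (1.0 is 40 mm), then the turn about the tool's z in units of 5 degrees (1.0 is 5 degrees). In form: [[[jaw, dx, dy, dz, turn], ...]]. A call has 1 to 10 rows; each row shifts and turns the commanded pose from where the row before left it, along the tool's axes as they then stand; what a row does not reach is not made up. A row lasts 1/8 s, in which the tool goes at most 62.5 mm and 10.7 degrees, less where a joint would pass 70% of its speed; a pose out of reach is approached as far as the arm can. A call is refused whole if a number of a shift passes 1 or a number of a turn 1, either way. A call with a gripper value outside its range is refused whole. The fingers move at their own pace and stop on an object; FORCE is the grip in N (left out, the last holds). Time passes only in rows, so rows that do not move let the fingers close. It gives the time, the measured TCP pose, the force and the opening at its end, in the units of the state.
- get_state(): the state, without advancing time (a new reading comes with each control period).
- eyes.get_image(name): name is "scene" or "side" or "wrist"; returns (picture, depth): 480x640x3 uint8, red, green, blue; 480x640 float32, m along the optical axis (not along the pixel's ray), 0 where there is no reading.
- eyes.camera_params(name): a dict with "camera_matrix" (3x3 intrinsics, pixels), "pose" (4x4, takes a point from camera to world coordinates); the wrist camera has in their place "mount" (4x4, takes a point from camera to tool coordinates, whose origin is the TCP and whose axes are the flange's). Camera axes: x right, y down, z forward; pixel columns grow to the right and rows downward; lengths in m; the calibration is good to about 2 mm. A picture is of the moment at which its call begins: read the wrist's pose just before it. camera_params takes no time and is no camera call.
- job.close_job(): hands the job in, once; it reports no verdict.
The state is a dict: "time": time; "joint_positions": joint angles; "qd": joint speeds; "joint_torque": joint torques, N m; "position": TCP position; "tool_rot": TCP orientation; "ft_force": force on the tool from outside, world axes, zero at the start; "torque": the same for the moment, N m; "grip_width": opening from 0.0 (shut) to 1.0 (fully open).
Only numpy, scipy, OpenCV 4.12 (cv2) and the standard library are available. Lean on these libraries where they do the work, as an engineer would, in place of code of your own. Each camera call takes 0.05 s, during which the arm holds its last target. There are 200 camera calls.

TASK

Push the flat rectangular aluminium spacer across the jig board until its long side lies flat against the steel rail, before it comes near the pocket. Then slide it along the rail, keeping it against the rail, into the corner pocket until it is fully home against both the rail and the end stop, and leave it there. Only push or drag it with the fingertips: do not lift or tip it, and leave the round spacer, carton, tape roll and jar where they stand.

Things in the scene. Friction and masses are not known exactly. Their poses are not given: they have to be found in the camera images.
- jig: Inspection jig fixed to the bench, placed and turned (to 0.3 rad) anew each time: plywood board 200 mm (x) by 340 mm (y), 12 mm thick, with dark steel strips on top: rail, end stop and lip. Origin: centre of its underside; z up. The near (-x) side and the +y end have no walls.
- rail (a point): Middle of the top edge of the rail's inner face. The rail runs along the board's far (+x) edge, inner face at jig x = +80 mm, jig y from -168 to +157 mm; 18 mm high above the board, 14 mm thick. Axes as the jig's.
- pocket_mouth (a point): Middle of the pocket's open end, on the board's top face (jig x = +55.5, y = -115 mm). The pocket, 49 mm wide, open above and towards +y, lies between the rail, the end stop (inner face at jig y = -155 mm, 18 mm high) and a lip parallel to the rail (inner face at jig x = +31 mm, 14 mm high, 8 mm thick, 40 mm long, its last 15 mm beyond the mouth flared towards -x).
- seat (a point): Where the spacer's centre is when it is fully home in the pocket (jig x = +58, y = -127 mm, 8 mm above the board's top face). Axes as the jig's: x square to the rail, towards it; y along the rail, away from the end stop; z up.
- spacer_mid (a point): Centre (half-way up) of the flat rectangular aluminium spacer, loose on the board: 44 mm (its x) by 56 mm (its y), 16 mm thick, upright 17 mm hole through its middle, about 90 g. It starts 147 to 217 mm up the rail from the seat and 48 to 78 mm out from it, turned to 0.45 rad from the jig; at home its y axis lies along the rail.
- round_spacer_center (a point): Centre of the round aluminium spacer, 32 mm across and 24 mm high, standing loose on the board's near side, towards the stop's end. To be left alone.
- carton: Small closed cardboard carton, 70 x 100 x 60 mm high, standing on the bench beside the jig; origin at the centre of its underside. To be left alone.
- tape_roll: Roll of brown tape lying flat on the bench, 84 mm across, 48 mm high; origin at the centre of its underside. To be left alone.
- jar: White plastic jar, 60 mm across, 85 mm high, standing on the bench; origin at the centre of its underside. To be left alone.

How it is judged:
On the way:
1. the spacer lies flat against the rail, still well up the rail from the pocket (x of spacer_mid in the frame of seat above -0.0035 m and angle between the x axis of spacer_mid and the x axis of seat, either way round below 0.07 rad and y of spacer_mid in the frame of seat above 0.09 m), for 0.2 s.
At the end, for the whole second after the job is handed in: The spacer lies flat and at rest in the corner pocket, within 4 mm of the rail and within 4 mm of the end stop, square to the rail within 0.07 rad (4 degrees) (x of spacer_mid in the frame of seat between -0.004 and 0.003 m and y of spacer_mid in the frame of seat between -0.003 and 0.004 m and angle between the x axis of spacer_mid and the x axis of seat, either way round below 0.07 rad and z of spacer_mid in the frame of seat below 0.003 m and angle between spacer_mid's own z axis and vertical below 0.06 rad and linear speed of spacer below 0.01 m/s); the robot touches nothing.
It fails at once if the spacer is lifted more than 6 mm off the board or tipped over 0.25 rad (z of spacer_mid in the frame of seat above 0.006 m or angle between spacer_mid's own z axis and vertical above 0.25 rad).
It fails at once if on the last 90 mm before the seat the spacer is more than 8 mm off the rail (y of spacer_mid in the frame of seat below 0.09 m and x of spacer_mid in the frame of seat below -0.008 m).
It fails at once if a bystander is moved more than 15 mm (distance of any of round_spacer_center, carton, tape_roll, jar from where it was at the start of the episode above 0.015 m).
It also fails if it takes over 54 s, if anything falls off the work surface, if the arm or the gripper's body presses on something with over 40 N, if the wrist force passes 120 N, or if a joint passes its speed limit or range.

## Working session

There is one attempt and no reset: what is moved stays moved. The work goes in short steps, Python scripts to look and compute and a shell command to move; the robot and the scene stay as the last step left them, time stands still between calls to the robot, and variables do not carry over. Pictures are saved under pics/ and viewed, about 8 in all and at most 12, crops included, and the job is handed in when it is done.

```bash
mkdir -p pics
cat > h.py <<'E'
import numpy as np,cv2
from bench import get_state,eyes,job
from scipy.spatial.transform import Rotation as R
def P(n):
    c=eyes.camera_params(n);K=np.array(c["camera_matrix"])
    if "pose" in c: T=np.array(c["pose"])
    else:
        s=get_state();B=np.eye(4);B[:3,:3]=R.from_rotvec(s["tool_rot"]).as_matrix();B[:3,3]=s["position"];T=B@np.array(c["mount"])
    return K,T
def shot(n,f=None):
    K,T=P(n);im,d=eyes.get_image(n)
    if f: cv2.imwrite("pics/"+f,im[:,:,::-1])
    return im,d,K,T
def plane(uv,K,T,z):
    uv=np.atleast_2d(uv).astype(float)
    r=np.c_[uv,np.ones(len(uv))]@np.linalg.inv(K).T@T[:3,:3].T
    t=(z-T[2,3])/r[:,2]
    return T[:3,3]+r*t[:,None]
def cloud(d,K,T):
    v,u=np.mgrid[:480,:640];p=np.stack([u*d,v*d,d],-1)@np.linalg.inv(K).T
    return p@T[:3,:3].T+T[:3,3]
E
python3 - <<'E'
from h import *
s=get_state();print(s["time"],s["position"],R.from_rotvec(s["tool_rot"]).as_matrix().round(2),s["ft_force"],s["grip_width"])
for n in("scene","side"):
    im,d,K,T=shot(n,n+"0.png");print(n,T.round(2).tolist(),K[0,0],d[d>0].min())
    np.savez(n+"0.npz",im=im,d=d,K=K,T=T)
E
```

```text
0.0 [ 0.22985303 -0.60740953  0.22147007] [[ 0.94  0.35 -0.  ]
 [ 0.35 -0.94  0.  ]
 [-0.   -0.   -1.  ]] [-0.75738943  0.04467267 -1.27877359] 0.9991061278814165
scene [[0.12, 0.65, -0.75, 1.28], [0.99, -0.07, 0.1, -0.09], [0.01, -0.76, -0.65, 0.71], [0.0, 0.0, 0.0, 1.0]] 478.17034291644467 0.6801141
side [[1.0, -0.02, 0.05, 0.48], [-0.05, -0.57, 0.82, -0.84], [0.01, -0.82, -0.57, 0.64], [0.0, 0.0, 0.0, 1.0]] 486.61719073845467 0.3072708
```

View pics/scene0.png

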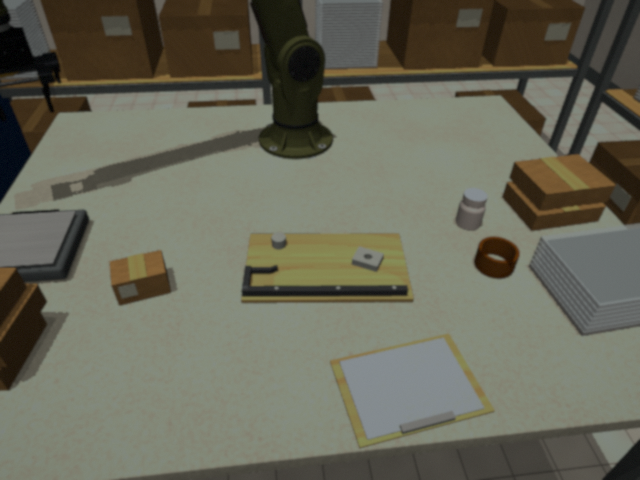

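View pics/side0.png

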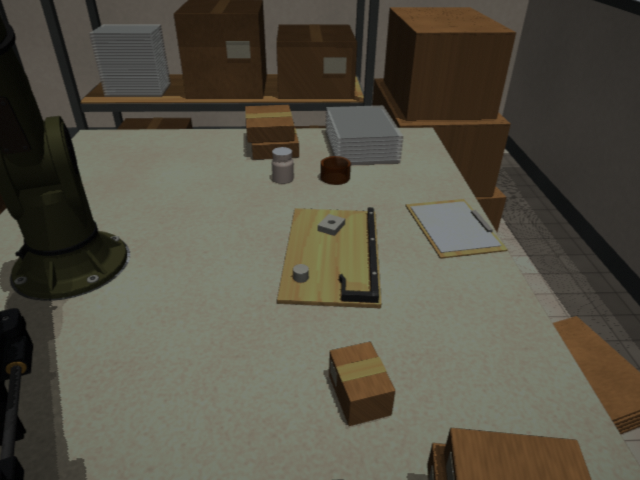

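The scene view shows the board spanning about (245,235)–(410,300), with the rail along row 290, the pocket at left (245–275, 268–290), the spacer at (368,259) and the round spacer at (279,240). In the side view the rail is at column 373, the spacer at (331,225), the round spacer at (301,273) and the carton at (362,382).

Run:
```python
from h import *
for n,roi in(("scene",(230,225,420,310)),("side",(270,200,390,310))):
    f=np.load(n+"0.npz");im,K,T=f["im"],f["K"],f["T"]
    x0,y0,x1,y1=roi;c=im[y0:y1,x0:x1];hsv=cv2.cvtColor(c,cv2.COLOR_RGB2HSV)
    print(n)
    wood=((hsv[...,1]>75)|(hsv[...,2]<60)).astype(np.uint8)
    k=max(cv2.findContours(wood,cv2.RETR_EXTERNAL,cv2.CHAIN_APPROX_NONE)[0],key=cv2.contourArea)[:,0]+[x0,y0]
    w=plane(k,K,T,.012)[:,:2].astype(np.float32);r=cv2.minAreaRect(w);print("board",r,cv2.boundingRect(k))
    g=((hsv[...,1]<60)&(hsv[...,2]>70)).astype(np.uint8)
    inside=np.zeros_like(g);cv2.fillConvexPoly(inside,cv2.convexHull(k-[x0,y0]),1)
    inside=cv2.erode(inside,np.ones((5,5)))
    for q in cv2.findContours(g*inside,cv2.RETR_EXTERNAL,cv2.CHAIN_APPROX_NONE)[0]:
        if cv2.contourArea(q)>40:
            q=q[:,0]+[x0,y0];p=plane(q,K,T,.028)[:,:2].astype(np.float32);print("grey",q.mean(0),cv2.minAreaRect(p))
    cl=cloud(f["d"],K,T)
    for nm,uv in dict(scene=dict(spacer=(362,262),rnd=(279,236),carton=(138,262),tape=(497,243),jar=(473,194)),side=dict(spacer=(326,228),rnd=(301,269),carton=(362,365),tape=(336,163),jar=(282,153)))[n].items(): print(nm,cl[uv[1],uv[0]].round(3))
```

```text
scene
board ((0.5589574575424194, 0.01790064573287964), (0.33714768290519714, 0.203521266579628), 84.43502044677734) (242, 234, 171, 69)
grey [367.14814815 258.24691358] ((0.5628809928894043, 0.103459432721138), (0.05804716423153877, 0.058434437960386276), 59.436134338378906)
grey [277.63829787 241.        ] ((0.4931808412075043, -0.07829944044351578), (0.028900189325213432, 0.03940916061401367), 84.1818618774414)
spacer [0.572 0.091 0.026]
rnd [ 0.482 -0.076  0.035]
carton [ 0.56  -0.355  0.059]
tape [0.55  0.393 0.033]
jar [0.436 0.37  0.083]
side
board ((0.5534406304359436, 0.02114078402519226), (0.36408132314682007, 0.19943517446517944), 84.27803039550781) (277, 208, 104, 100)
grey [300.47222222 268.69444444] ((0.48415035009384155, -0.066695436835289), (0.030843039974570274, 0.030798455700278282), 37.223052978515625)
grey [331.2        221.74545455] ((0.5574270486831665, 0.1076471358537674), (0.05692458152770996, 0.044898148626089096), 59.395263671875)
spacer [0.543 0.082 0.028]
rnd [ 0.485 -0.081  0.038]
carton [ 0.574 -0.349  0.062]
tape [0.589 0.409 0.031]
jar [0.44  0.36  0.086]
```

```bash
python3 -m jog '[[[1,1,-1,0,0],[1,1,-1,0,0],[1,1,-1,0,0],[1,1,-1,0,0],[1,1,-1,0,0],[1,1,-1,0,0],[1,1,-1,0,0],[1,1,-1,0,0],[1,1,-1,0,0],[1,1,-1,0,0]]]'; python3 -m jog '[[[1,1,-1,0,0],[1,1,-1,0,0],[1,0,0,0,1],[1,0,0,0,1],[1,0,0,0,1],[1,0,0,0,1],[1,0,0,0,1],[1,0,0,0,0]]]'
python3 - <<'E'
from h import *
im,d,K,T=shot("wrist","w1.png");np.savez("w1.npz",im=im,d=d,K=K,T=T)
s=get_state();print(s["position"],R.from_rotvec(s["tool_rot"]).as_matrix().round(3),np.array(eyes.camera_params("wrist")["mount"]).round(3))
E
```

```text
time: 1.35
position: [0.4628, -0.0906, 0.2224]
tool_rot: [3.09, 0.565, -0.0]
ft_force: [2.0, -0.5, 0.3]
grip_width: 1.002
time: 2.35
position: [0.5088, 0.0108, 0.2222]
tool_rot: [3.139, -0.116, -0.001]
ft_force: [0.6, 0.0, 0.2]
grip_width: 1.004
[0.50882985 0.01085698 0.2222625 ] [[ 0.997 -0.073 -0.001]
 [-0.073 -0.997 -0.   ]
 [-0.001  0.    -1.   ]] [[ 0.001 -0.958 -0.285  0.078]
 [ 1.     0.001 -0.    -0.   ]
 [ 0.001 -0.285  0.958 -0.162]
 [ 0.     0.     0.     1.   ]]
```

View pics/w1.png

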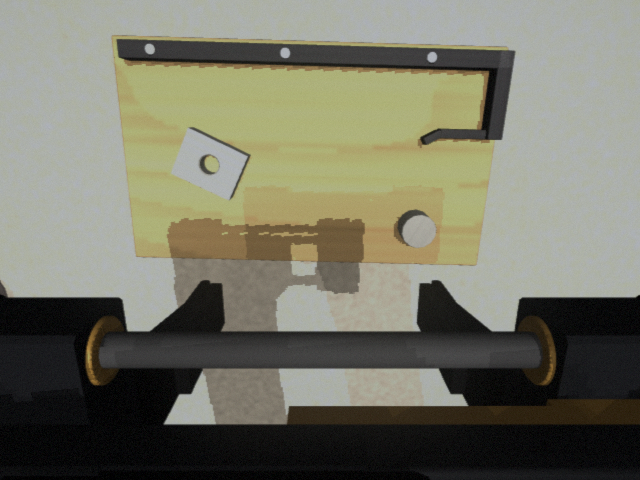

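The wrist view shows all the parts clearly: the rail runs from (120,50) to (510,65), the stop's inner face is at column 488, the lip is at (425–490,135), the spacer is centred at about (210,163), and the round spacer is at (416,229).

```bash
cat > m.py <<'E'
from h import *
def meas(f,spacerz=.028):
    im,K,T=f["im"],f["K"],f["T"];hsv=cv2.cvtColor(im,cv2.COLOR_RGB2HSV)
    dark=(hsv[...,2]<75)
    return im,K,T,hsv,dark
def fit(p):
    vx,vy,x,y=cv2.fitLine(p[:,:2].astype(np.float32),cv2.DIST_HUBER,0,.001,.001).ravel();
    if vy<0: vx,vy=-vx,-vy
    return np.array([vx,vy]),np.array([x,y])
E
python3 - <<'E'
from m import *
f=np.load("w1.npz");im,K,T,hsv,dark=meas(f)
lo,up=[],[]
for u in range(150,470,4):
    r=np.where(dark[30:85,u])[0]+30; lo.append((u,r.max()+.5)); up.append((u,r.min()-.5))
dl,pl=fit(plane(lo,K,T,.012)); du,pu=fit(plane(up,K,T,.030))
n=np.array([dl[1],-dl[0]]);print("rail yaw",np.arctan2(-dl[0],dl[1]),np.arctan2(-du[0],du[1]),"thick(14)",(pu-pl)@n)
st=[]
for v in range(85,122,3):
    r=np.where(dark[v,440:530])[0]+440; st.append((r.min()-.5,v))
ps=plane(st,K,T,.012);ys=np.median(ps[:,:2]@dl);print("stop spread",np.std(ps[:,:2]@dl))
yaw=np.arctan2(-dl[0],dl[1]);O=n*(pl@n-.080)+dl*(ys+.155);print("jig",O,yaw)
seat=O+n*.058+dl*-.127;print("seat",seat)
g=((hsv[...,1]<40)&(hsv[...,2]>140)).astype(np.uint8)
m=np.zeros_like(g);m[110:215,150:270]=1;m[205:255,390:445]=1
for q in cv2.findContours(g*m,cv2.RETR_EXTERNAL,cv2.CHAIN_APPROX_NONE)[0]:
    if cv2.contourArea(q)>200:
        q=q[:,0];z=.028 if q[:,0].mean()<300 else .036
        p=plane(q,K,T,z)[:,:2].astype(np.float32);r=cv2.minAreaRect(p);c=np.array(r[0]);print("grey",r,"in seat",(c-seat)@n,(c-seat)@dl)
E
```

```text
rail yaw -0.099674776 -0.09996708 thick(14) 0.0133062
stop spread 0.00026230409915406033
jig [0.55268967 0.0190788 ] -0.099674776
seat [ 0.59776405 -0.11306242]
grey ((0.4835602343082428, -0.07677772641181946), (0.030086727812886238, 0.029068827629089355), 0.5372731685638428) in seat -0.11724765919834676 0.024740200577953005
grey ((0.5562082529067993, 0.1070358157157898), (0.0561484657227993, 0.043873950839042664), 59.90589904785156) in seat -0.06325147281257334 0.21487059367959727
```

```bash
python3 -m jog '[[[1,0.5,-1,0,0],[1,0.5,-1,0,0],[1,0,-0.485,0,0],[1,0,0,1,1],[1,0,0,1,1],[1,0,0,1,1],[1,0,0,1,1],[1,0,0,0,1],[1,0,0,0,0.18],[1,0,0,0,0]]]'
```

```text
time: 3.65
position: [0.5569, 0.1072, 0.0631]
tool_rot: [-3.034, 0.815, -0.002]
ft_force: [-0.6, -0.3, 1.2]
grip_width: 1.0
```

```bash
python3 -m jog '[[[1,0,0,0.6,0],[1,0,0,0.57,0],[1,0,0,0,0],[0.55,0,0,0,0],[0.55,0,0,0,0],[0.55,0,0,0,0],[0.55,0,0,0,0],[0.55,0,0,0,0]]]' 6
```

```text
time: 4.65
position: [0.5567, 0.107, 0.0162]
tool_rot: [3.033, -0.818, 0.001]
ft_force: [-1.1, 0.3, 3.1]
grip_width: 0.645
```

```bash
python3 -m jog '[[[0.55,0,0,0,-1],[0.55,0,0,0,-1],[0.55,0,0,0,-1],[0.55,0,0,0,-1],[0.55,0,0,0,-0.9],[0.55,0,0,0,0],[0.55,0.4,0,0,0],[0.55,0.4,0,0,0],[0.55,0.4,0,0,0],[0.55,0.2,0,0,0]]]'; python3 -m jog '[[[0.55,0.1,0,0,0],[0.55,0.1,0,0,0],[0.55,0.03,0,0,0],[0.55,0,0,0,0],[0.55,0,0,0,0]]]'
python3 - <<'E'
from m import *
S=np.array([.59776,-.11306]);a=-.0997;n=np.array([np.cos(a),np.sin(a)]);t=np.array([-n[1],n[0]])
s=get_state();p=s["position"][:2]-S;print(p@n,p@t,s["ft_force"][:2]@n)
E
```

```text
time: 5.9
position: [0.6117, 0.1017, 0.0158]
tool_rot: [3.137, -0.158, -0.003]
ft_force: [-5.3, 0.4, 7.4]
grip_width: 0.638
time: 6.52
position: [0.6199, 0.1011, 0.0158]
tool_rot: [3.137, -0.156, -0.004]
ft_force: [-3.5, 0.9, 5.2]
grip_width: 0.645
0.0006793269084703658 0.2153427297237533 -3.551354940933796
```

Run:
```python
from m import *
im,d,K,T=shot("wrist","w2.png")
```

```text
(no output)
```

View pics/w2.png

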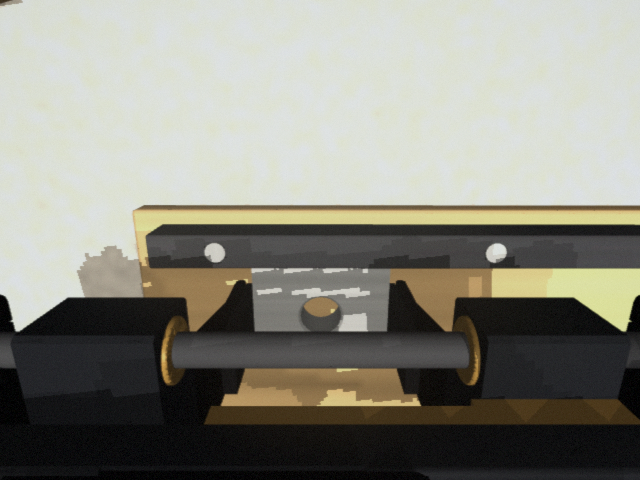

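The view shows the spacer square between the fingers, its top edge at row 268 meeting the rail's edge over columns 250–390. I'll press a little more to confirm contact.

```bash
python3 -m jog '[[[0.55,0.03,0,0,0],[0.55,0.03,0,0,0],[0.55,0,0,0,0],[0.55,0,0,0,0]]]'
python3 - <<'E'
from m import *
S=np.array([.59776,-.11306]);a=-.0997;n=np.array([np.cos(a),np.sin(a)]);t=np.array([-n[1],n[0]])
s=get_state();p=s["position"][:2]-S;print(p@n,p@t,s["ft_force"][:2]@n)
E
```

```text
time: 7.08
position: [0.6208, 0.1011, 0.0152]
tool_rot: [3.137, -0.156, -0.008]
ft_force: [-6.8, 1.0, 6.2]
grip_width: 0.639
0.0016358747328255666 0.21536316065157798 -6.84453001237365
```

```bash
cat > st.py <<'E'
from m import *
S=np.array([.59776,-.11306]);a=-.0997;n=np.array([np.cos(a),np.sin(a)]);t=np.array([-n[1],n[0]])
s=get_state();p=s["position"][:2]-S;print("seat xy",p@n,p@t,"F",s["ft_force"][:2]@n,s["ft_force"][:2]@t)
E
python3 -m jog '[[[0.55,0,0.15,-0.01,0],[0.55,0,0.3,0,0],[0.55,0,0.3,0,0],[0.55,0,0.3,0,0],[0.55,0,0.3,0,0],[0.55,0,0.3,0,0],[0.55,0,0.3,0,0],[0.55,0,0.3,0,0],[0.55,0,0.1,0,0],[0.55,0,0,0,0]]]';python3 st.py
```

```text
time: 8.32
position: [0.6116, 0.0089, 0.0152]
tool_rot: [-3.136, 0.154, 0.008]
ft_force: [-5.2, 2.7, 2.5]
grip_width: 0.643
seat xy 0.0016327025153888546 0.12270081347856311 F -5.438467000021207 2.2114604612959012
```

```bash
python3 -m jog '[[[0.55,0,0.3,0,0],[0.55,0,0.3,0,0],[0.55,0,0.3,0,0],[0.55,0,0.3,0,0],[0.55,0,0.3,0,0],[0.55,0,0.3,0,0],[0.55,0,0.3,0,0],[0.55,0,0.1,0,0],[0.55,0,0,0,0]]]';python3 st.py
```

```text
time: 9.45
position: [0.6029, -0.0781, 0.0151]
tool_rot: [-3.135, 0.154, 0.009]
ft_force: [-5.9, 4.9, 3.8]
grip_width: 0.644
seat xy 0.0016102625869529358 0.03533692281949816 F -6.347277354369528 4.269218033102911
```

```bash
python3 -m jog '[[[0.76,0,0,0,0],[0.76,0,0,0,0],[0.76,0,0,0,0],[0.76,0,0,-0.3,0],[0.76,0,0,-1,0],[0.76,0,0,-0.4,0],[0.0,0,-0.7,0,0],[0.0,0,-0.7,0,0],[0,0,0,0,0],[0,0,0,0,0]]]';python3 st.py; python3 -c "
from h import *
shot('wrist','w3.png')"
```

```text
time: 10.7
position: [0.6111, -0.0261, 0.084]
tool_rot: [3.137, -0.156, -0.0]
ft_force: [0.8, 0.7, 0.6]
grip_width: 0.389
seat xy 0.004620821260864667 0.08783236938921957 F 0.7334884804494377 0.7896086077821411
```

View pics/w3.png

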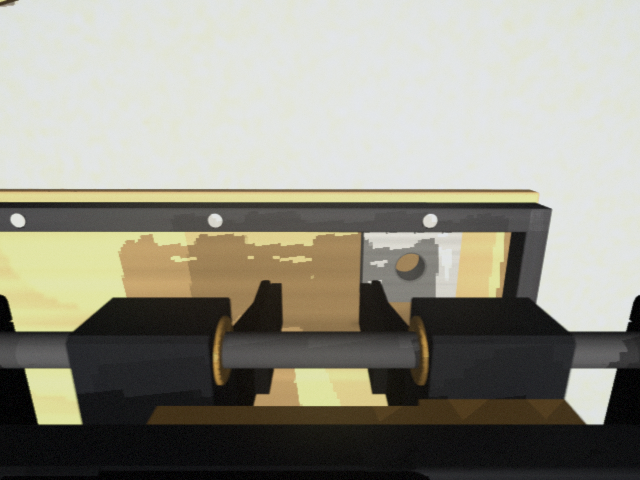

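The spacer lies along the rail (left edge at column 362, right edge at 462), with the stop's face near column 510. The fingers are still closing. I'll shut them, lower behind the spacer and push.

```bash
python3 -m jog '[[[0,0,0,0,0],[0,0,0,0,0],[0,0,0,0,0],[0,0,0,0,0],[0,0,0,0,0],[0,0,0,0.8,0],[0,0,0,0.8,0],[0,0,0,0.1,0],[0,0,0,0,0]]]';python3 st.py;python3 -m jog '[[[0,0,0.1,0,0],[0,0,0.1,0,0],[0,0,0.1,0,0],[0,0,0.1,0,0],[0,0,0.1,0,0],[0,0,0.1,0,0],[0,0,0.1,0,0],[0,0,0,0,0]]]';python3 st.py
```

```text
time: 11.88
position: [0.6116, -0.0248, 0.0167]
tool_rot: [-3.138, 0.155, -0.001]
ft_force: [0.4, -0.0, -0.0]
grip_width: 0.005
seat xy 0.004994587021726107 0.08918033778482407 F 0.41045580762958156 0.024132878750301685
time: 12.88
position: [0.6083, -0.0536, 0.016]
tool_rot: [3.137, -0.157, -0.0]
ft_force: [0.1, 0.8, -0.5]
grip_width: 0.004
seat xy 0.004586897722635851 0.06016895026243306 F -0.01692942439391361 0.7980759840683704
```

```bash
python3 -m jog '[[[0,0,0.1,0,0],[0,0,0.1,0,0],[0,0,0.1,0,0],[0,0,0.08,0,0],[0,0,0,0,0]]]';python3 st.py;python3 -m jog '[[[0,0,0.04,0,0],[0,0,0.04,0,0],[0,0,0.0,0,0]]]';python3 st.py
```

```text
time: 13.5
position: [0.6069, -0.0687, 0.0161]
tool_rot: [3.137, -0.156, -0.0]
ft_force: [0.5, 1.0, -1.3]
grip_width: 0.004
seat xy 0.004656011061904066 0.045064773867453174 F 0.4255064052637999 1.0509274039854364
time: 13.88
position: [0.6066, -0.0713, 0.0162]
tool_rot: [3.138, -0.155, 0.0]
ft_force: [-0.6, 0.0, 0.7]
grip_width: 0.006
seat xy 0.004640840169517058 0.04240600093903358 F -0.6410529278854904 -0.04107521979800395
```

```bash
python3 -m jog '[[[0,0,0.04,0,0],[0,0,0.04,0,0],[0,0,0.0,0,0]]]';python3 st.py;python3 -m jog '[[[0,0,0.04,0,0],[0,0,0.04,0,0],[0,0,0.0,0,0]]]';python3 st.py; python3 -c "
from h import *
shot('wrist','w4.png')"
```

```text
time: 14.25
position: [0.6063, -0.0747, 0.0161]
tool_rot: [3.137, -0.156, -0.0]
ft_force: [0.4, 0.8, 0.6]
grip_width: 0.005
seat xy 0.004655475084886483 0.03903599824412197 F 0.3430733427997807 0.8514373835116599
time: 14.62
position: [0.6061, -0.0767, 0.0161]
tool_rot: [-3.137, 0.155, -0.0]
ft_force: [-0.8, 2.8, 0.0]
grip_width: 0.007
seat xy 0.0046335737408411595 0.03697879942645652 F -1.0223455873135163 2.685026936865633
```

View pics/w4.png

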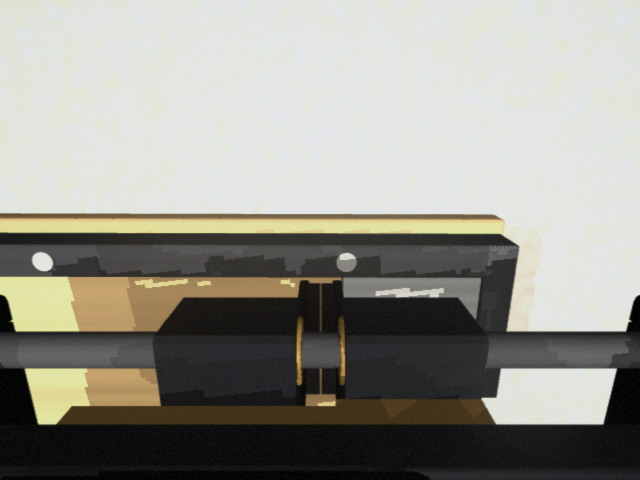

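The spacer (columns 343–480) now touches the stop at column 480. I'll press a little more to confirm, then back off.

```bash
python3 -m jog '[[[0,0,0.04,0,0],[0,0,0.04,0,0],[0,0,0.0,0,0]]]';python3 st.py;python3 -m jog '[[[0,0,0.04,0,0],[0,0,0.0,0,0]]]';python3 st.py
```

```text
time: 15.05
position: [0.606, -0.0768, 0.0162]
tool_rot: [-3.133, 0.152, -0.001]
ft_force: [0.8, 7.8, -0.2]
grip_width: 0.003
seat xy 0.0046339348132074885 0.03691231172364568 F 0.027495896304503442 7.807427725835818
time: 15.3
position: [0.606, -0.0768, 0.0163]
tool_rot: [-3.132, 0.15, -0.001]
ft_force: [0.7, 9.6, 0.1]
grip_width: 0.007
seat xy 0.0046064641451689075 0.03690289476040728 F -0.24911847114506402 9.66074248942904
```

```bash
python3 -m jog '[[[0,0,-0.2,0,0],[0,0,-0.5,0,0],[0,0,-0.5,0,0],[0,0,0,-1,0],[0,0,0,-1,0],[0,0,0,-1,0],[0,-1,0,-1,0],[0,-1,0.5,0,0],[0,-0.3,0.5,0,0],[0,0,0,0,0]]]'
python3 - <<'E'
from m import *
im,d,K,T=shot("wrist","w5.png");np.savez("w5.npz",im=im,K=K,T=T)
E
```

```text
time: 16.55
position: [0.514, -0.0663, 0.1764]
tool_rot: [3.135, -0.159, 0.0]
ft_force: [-0.4, -0.6, 0.9]
grip_width: 0.006
```

View pics/w5.png

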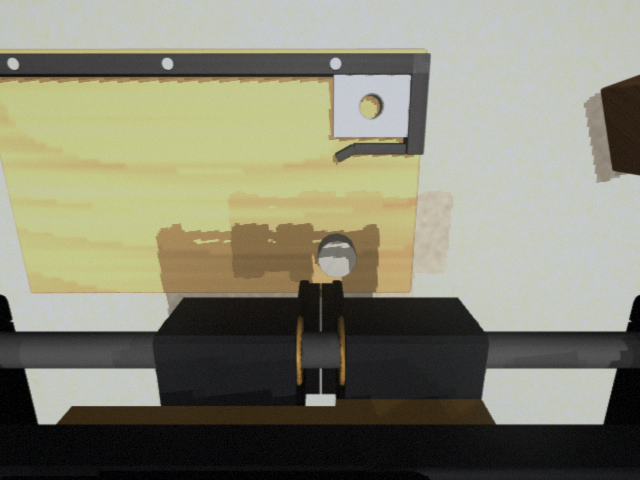

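The spacer sits in the corner, at columns 333–409 and rows 75–138, flush with the rail and the stop. The round spacer is at (337,256). One numeric check follows.

Run:
```python
from m import *
S=np.array([.59776,-.11306]);a=-.0997;n=np.array([np.cos(a),np.sin(a)]);t=np.array([-n[1],n[0]])
f=np.load("w5.npz");im,K,T,hsv,dark=meas(f)
g=((hsv[...,1]<40)&(hsv[...,2]>140)).astype(np.uint8);m=np.zeros_like(g);m[70:142,325:415]=1
q=max(cv2.findContours(g*m,cv2.RETR_EXTERNAL,cv2.CHAIN_APPROX_NONE)[0],key=cv2.contourArea)[:,0]
r=cv2.minAreaRect(plane(q,K,T,.028)[:,:2].astype(np.float32));c=np.array(r[0])-S
print(r,"seat frame",c@n,c@t,"jig y axis deg",90+np.degrees(a))
```

```text
((0.5977724194526672, -0.11236349493265152), (0.056231338530778885, 0.04289301112294197), 84.24510192871094) seat frame -5.6968791285105535e-05 0.0006942824414214803 jig y axis deg 84.2876107825457
```

```bash
python3 -c "
from h import *
print(job.close_job(), get_state()['ft_force'])"
```

```text
the job is handed in; nothing more can be done
the job is handed in; nothing more can be done
```

The spacer is home in the corner pocket and I have handed the job in, about 17 s into the 54 s allowed; no verdict was reported.

- **What I did:** I held the spacer lightly (6 N) between the fingertips without lifting it and turned it square to the jig. I dragged it flat against the rail 215 mm up from the seat, then slid it along the rail to 35 mm from the seat. From there I released it and pushed it home with the shut fingers. The push stalled against the end stop at 9.7 N, and I backed off clear.
- **Final position:** The last wrist image puts the spacer 0.1 mm from the seat across the rail and 0.7 mm along it, and square to the rail within 0.1°. The calibration is only good to about 2 mm.
- **Bystanders:** The round spacer was still standing in the last image. I did not measure the round spacer, carton, tape roll or jar again at the end, but the arm made no contact with them that I saw.
- **Disagreement:** The push stopped about 6 mm further on than I expected from a 15 mm finger thickness. The final image shows this came from my assumed thickness, not from the spacer being out of place.
- **Failed check:** I tried to read the wrist force after handing in, and it returned only the "handed in" message.

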